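# Put the lemon, the lime, the spice and the dropper away and cover the dish

## Task

Clear up after cooking: stand the red-capped spice jar and the dropper bottle upright in the empty wells of the wooden rack, each in the one that fits it, and lay the lemon in the larger hollow and the lime in the smaller hollow of the white citrus dish. Then put the white cover over the fruit so that it sits flat on the dish, inside the raised rim all round. Leave the black-capped jar standing in its well.

Things in the scene. Friction and masses are not known exactly. Their poses are not given: they have to be found in the camera images.
- citrus_dish: White enamel dish, blue rim, fixed; 127 (x) x 191 mm (y); origin: centre of its underside, z up. Plate's upper face 6 mm above the origin; rim top 15 mm, enclosing 114 x 178 mm. Two blue ring ridges on the plate make the hollows: the larger, for the lemon, at x 0, y +34 mm, 52 mm inside, 6 mm high; the smaller, for the lime, at x 0, y -43 mm, 40 mm inside, 5 mm high.
- dish_cover: Loose white cover, a box open below: 100 (x) x 164 (y) x 62 mm high, inside 92 x 156 x 58, 0.28 kg; origin: centre of its open lower edge, z up. On top a wooden bar handle along y, 16 mm thick, 68 long, axis 79 mm above the origin; pinch it across x. On the dish it lies long side to long side (either way round), edge on the plate, with 7 mm of play to the rim each side.
- spice_rack: Light wooden block, fixed, 80 (x) x 200 (y) x 34 mm high; origin: centre of its underside, z up. Three round wells in a row, mouths chamfered, floors 8 mm above the origin: at y +62 mm 60 mm wide (empty, for the red-capped jar); at y 0 60 mm wide (holds the black-capped jar); at y -62 mm 43 mm wide (empty, for the dropper bottle, too narrow for the jar).
- spice_red: Loose glass spice jar with a red cap, round, 45 mm wide, 106 mm high, about 0.11 kg; origin at the centre of its underside, z up. Starts standing near the worktop's front edge.
- spice_black: Glass spice jar with a black cap, round, 44 mm wide, 105 mm high, loose; origin at the centre of its underside. It already stands in the rack's middle well and shall stay there.
- dropper: Loose brown dropper bottle with a black rubber bulb, round, 102 mm high: body 33 mm wide up to 62 mm, then a 24 mm collar to 77 mm, then the 12 mm bulb; about 0.07 kg; origin at the centre of its underside, z up. Starts standing near the worktop's front edge.
- lemon: Loose yellow lemon, 67 mm along its x, 54 mm along its y, 54 mm high, about 0.09 kg; origin at its underside, below its centre, z up. Starts near the worktop's front edge.
- lime: Loose green lime, 53 mm along its x, 46 mm along its y, 48 mm high, about 0.05 kg; origin at its underside, below its centre, z up. Starts near the worktop's front edge.

How it is judged:
By the outcome, as a careful person would: the job done as asked, in the order asked, and still so for the second after the job is handed in, with the robot touching nothing.
It also fails if it takes over 134 s, if anything falls off the work surface, if the arm or the gripper's body presses on something with over 40 N, if the wrist force passes 120 N, or if a joint passes its speed limit or range.

## Robot

A 7-joint arm with a two-finger parallel gripper is mounted at the origin on a cart in front of the work surface, level with it; the furniture and walls round the work are solid. World frame = base frame: x ahead of the robot, y to its left, z up, the work surface at z = 0. Lengths are in mm, angles in rad, forces in N, time in s.
With the tool pointing down it reaches from about 425 to 875 mm from the base axis. Payload 9.9 kg.
Tool frame: the origin (TCP) lies on the front face of the gripper's body, between the roots of the fingers; the fingertips stand 73 mm ahead of it and the grasp point (between the pads) lies robot.pinch_z ahead of it (robot.pinch_z is the distance from the TCP to the grasp point, in mm); z points along the fingers, y is the line along which they close (so a half turn about z gives the same grasp; the last joint's range is limited). The gripper opens to 85 mm and grips with 20 to 120 N. Pads are 22 mm wide; open, the fingers measure 114 mm over their backs; the gripper's body (76 mm by 85 mm) begins 54 mm behind the grasp point. The pads swing forward as they close: fully open they stand 13 mm farther back than shut.
Start: joints at [-1.429, 0.576, 0.025, 1.437, -0.015, 1.129, -0.057], TCP at [151.116, 657.872, 303.889] pointing down, gripper open.
Joint ranges: [-2.76, 2.76], [-0.34, 2.15], [-1.52, 1.57], [0.19, 2.46], [-1.09, 4.23], [0.17, 1.99], [-2.82, 2.82]. Speed limits (rad/s): [2.22, 2.22, 3.01, 3.01, 3.14, 3.14, 3.14].

## Interface

Orientations are given as a unit quaternion [w, x, y, z].
In Python, from workcell import robot gives the robot as it stands.
- The arm moves only by the shell command python3 nudge.py 'ROWS' [OPENING] [FORCE]. ROWS is a JSON list of rows, 1 to 10 of them, each an object with the fields xyz (a list: dx, dy, dz in shares of 1000 mm (1.0 is 1000 mm)), r (a list: a rotation vector rx, ry, rz in a scale on which 1.0 is pi rad); a field left out counts as zero; each row shifts and turns the commanded pose from where the row before left it, along the tool's axes as they then stand; what a row does not reach is not made up. A row lasts 1/12 s, in which the tool goes at most 41.7 mm and 0.125 rad, less where a joint would pass 70% of its speed; a pose out of reach is approached as far as the arm can. OPENING is the finger opening in mm, set as the command begins (- or left out keeps the last). The fingers move at their own pace and stop on an object; FORCE is the grip in N (left out, the last holds). Time passes only in rows, so rows that do not move let the fingers close. It prints the time, the measured TCP pose, the force, the opening and the grip force at its end. No shift or turn number may pass 1 either way. Input that does not fit is refused with a message, and nothing moves.
- robot.get_state(): the state, without advancing time (a new reading comes with each control period).
- robot.capture(name): name is "scene" or "top" or "wrist"; returns the picture (420x560x3 uint8, blue, green, red); there is no depth.
- robot.camera_model(name): a dict with "camera_matrix" (3x3 intrinsics, pixels), "R" (3x3) and "t" (3): a world point X has camera coordinates R X + t; the wrist camera has in their place "tool_from_camera" (4x4, takes a point from camera to tool coordinates, whose origin is the TCP and whose axes are the flange's). Camera axes: x right, y down, z forward; pixel columns grow to the right and rows downward; lengths in mm; the calibration is good to about 2 mm. A picture is of the moment at which its call begins: read the wrist's pose just before it. camera_model takes no time and is no camera call.
- robot.hand_in(): hands the job in; it is judged then, once.
The state is a dict: "time": time; "joint_pos": joint angles; "qvel": joint speeds; "tau": joint torques, N m; "tool_pos": TCP position; "orientation": TCP orientation; "ft_force": force on the tool from outside, world axes, zero at the start; "ft_torque": the same for the moment, N m; "finger_gap": finger opening in mm; "finger_force": force on a finger pad.
Only numpy, scipy, OpenCV 4.12 (cv2) and the standard library are available. Lean on these libraries where they do the work, as an engineer would, in place of code of your own. Each camera call takes 0.05 s, during which the arm holds its last target. There are 200 camera calls.

## Working session

There is one attempt and no reset: what is moved stays moved. The work goes in short steps, Python scripts to look and compute and a shell command to move; the robot and the scene stay as the last step left them, time stands still between calls to the robot, and variables do not carry over. Pictures are saved under pics/ and viewed, at most 14 in all, crops included, and the job is handed in when it is done.

```bash
ls; mkdir -p pics
python3 - <<'E'
from workcell import robot
import cv2
print(robot.pinch_z, robot.get_state())
for n in("scene","top"):
    cv2.imwrite(f"pics/{n}0.png",robot.capture(n)); m=robot.camera_model(n); print(n,m)
print(robot.camera_model("wrist"))
E
```

```text
nudge.py
pics
workcell.py
53.900000000000006 {'time': 0.0, 'joint_pos': array([-1.42878217,  0.57650348,  0.0248095 ,  1.43794191, -0.01498511,
        1.12900422, -0.05648866]), 'qvel': array([-5.31865434e-04,  1.05256940e-05, -1.02182302e-03,  1.38792853e-03,
       -1.49682777e-03,  1.11588483e-04,  4.85984705e-04]), 'tau': array([ 3.91731628e-04, -7.65762520e+01,  2.25020863e+00, -2.85961246e+01,
        1.52508606e-02,  1.26671258e-02,  3.60166791e-05]), 'tool_pos': array([151.02890155, 657.52685905, 303.04906999]), 'orientation': array([-5.35847109e-05,  1.12627371e-01,  9.93636944e-01, -8.34743746e-04]), 'ft_force': array([ 0.53812531, -0.11568451, -0.21052664]), 'ft_torque': array([-0.03523431,  0.03636198,  0.02965384]), 'finger_force': 0.0, 'finger_gap': 85.39079073491584}
scene {'camera_matrix': array([[418.19696588,   0.        , 279.41406624],
       [  0.        , 418.19696588, 208.30221007],
       [  0.        ,   0.        ,   1.        ]]), 'R': array([[ 0.62366541, -0.78164091, -0.00888526],
       [-0.45494338, -0.35370571, -0.81726299],
       [ 0.63566342,  0.51
[... 340 characters left out ...]
6518e-01,  2.78808224e-02, -1.14025554e-01],
       [ 1.14004059e-01, -2.36453772e-03, -9.93477470e-01]]), 't': array([-122.44749446,  503.36066314,  911.38318095])}
{'camera_matrix': array([[297.94813279,   0.        , 282.71308411],
       [  0.        , 297.94813279, 214.63198979],
       [  0.        ,   0.        ,   1.        ]]), 'tool_from_camera': array([[-4.13717399e-04, -9.56512509e-01, -2.91691016e-01,
         7.48735271e+01],
       [ 9.99999904e-01, -4.38059158e-04,  1.81414735e-05,
        -9.20235127e-01],
       [-1.45130467e-04, -2.91690980e-01,  9.56512599e-01,
        -7.04371944e+01],
       [ 0.00000000e+00,  0.00000000e+00,  0.00000000e+00,
         1.00000000e+00]])}
```

View pics/scene0.png

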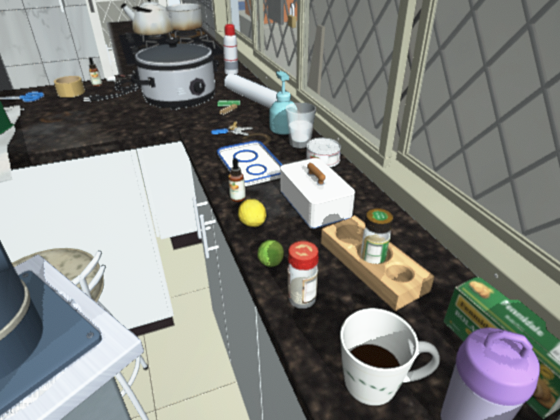

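View pics/top0.png

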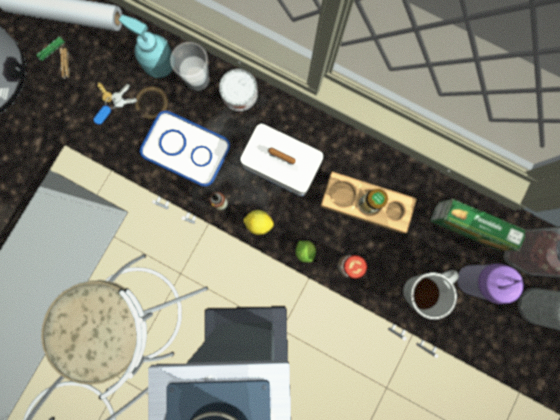

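Run:
```python
import cv2
a=cv2.imread("pics/top0.png")[100:300,135:435]; cv2.imwrite("pics/topc.png",cv2.resize(a,(795,530),interpolation=cv2.INTER_CUBIC))
a=cv2.imread("pics/scene0.png")[130:320,205:445]; cv2.imwrite("pics/scenec.png",cv2.resize(a,(720,570),interpolation=cv2.INTER_CUBIC))
```

```text
(no output)
```

View pics/topc.png

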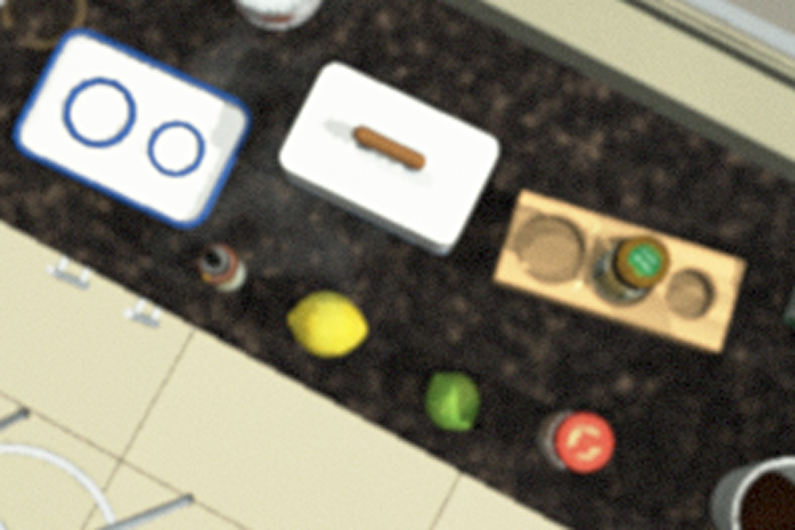

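View pics/scenec.png

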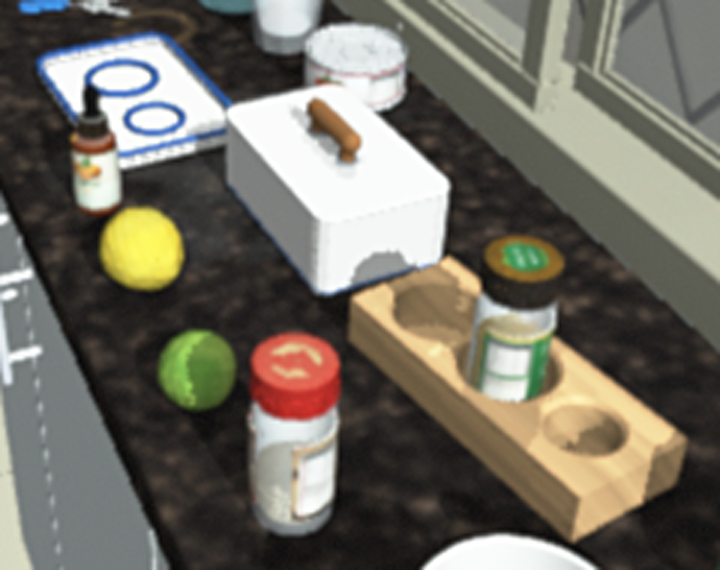

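```bash
cat > h.py <<'E'
import numpy as np, cv2
from workcell import robot
def P(n):
    m=robot.camera_model(n); return np.asarray(m["camera_matrix"])@np.c_[m["R"],m["t"]]
def Pw(s):
    from scipy.spatial.transform import Rotation as Ro
    m=robot.camera_model("wrist"); w,x,y,z=s["orientation"]
    T=np.eye(4); T[:3,:3]=Ro.from_quat([x,y,z,w]).as_matrix(); T[:3,3]=s["tool_pos"]
    return np.asarray(m["camera_matrix"])@np.linalg.inv(T@m["tool_from_camera"])[:3]
def tri(obs):
    A=np.array([r for p,(u,v) in obs for r in (u*p[2]-p[0],v*p[2]-p[1])])
    X=np.linalg.lstsq(A[:,:3],-A[:,3],rcond=None)[0]
    e=[np.round((p@np.r_[X,1])[:2]/(p@np.r_[X,1])[2]-o,1).tolist() for p,o in obs]
    return X,e
def plane(p,uv,z):
    u,v=uv; A=np.array([u*p[2]-p[0],v*p[2]-p[1]])
    return np.linalg.solve(A[:,:2],-A[:,3]-A[:,2]*z)
E
python3 - <<'E'
from h import *
T=P("top");S=P("scene")
o=dict(L=((99,112),(122,78)),l=((176,148),(155,119)),bulb=((210,255),(90,88)),lemon=((329,325),(142,249)),lime=((453,402),(198,370)),red=((585,442),(296,357)),h1=((357,133),(316,106)),h2=((421,165),(350,146)),W=((550,250),(434,306)),w=((690,294),(586,430)),blk=((643,260),(526,259)))
for k,(a,b) in o.items():
    a=(a[0]/2.65+135-.3,a[1]/2.65+100-.3);b=(b[0]/3+205-.3,b[1]/3+130-.3)
    X,e=tri([(T,a),(S,b)]);print(k,X.round(1),e)
t=lambda a,z:plane(T,(a[0]/2.65+134.7,a[1]/2.65+99.7),z).round(1)
s=lambda b,z:plane(S,(b[0]/3+204.7,b[1]/3+129.7),z).round(1)
print("dishLl",t((99,112),12),t((176,148),11),s((122,78),12),s((155,119),11))
print("rack tops",[t(c,34) for c in((523,191),(746,262),(720,353),(495,281))])
print("wells",t((550,250),34),s((434,306),34),t((690,294),34),s((586,430),34))
print("cover",[t(c,62) for c in((330,62),(499,140),(448,250),(280,158))])
print("dish",[t(c,15) for c in((80,30),(249,103),(192,228),(14,133))])
print("dropper base",s((98,207),0),"red base",s((292,522),0))
E
```

```text
L [669.  102.6   4.2] [[0.1, -0.1], [-0.2, 0.0]]
l [633.7  33.4   3.5] [[0.1, -0.1], [-0.1, 0.0]]
bulb [521.4  -9.1  94.7] [[-0.1, 0.1], [0.1, -0.0]]
lemon [ 467.8 -101.5   25.5] [[0.0, -0.0], [-0.0, 0.0]]
lime [ 398.8 -206.9   22. ] [[0.1, -0.1], [-0.2, 0.0]]
red [ 364.2 -302.2  106.2] [[0.1, -0.1], [-0.1, 0.0]]
h1 [ 624.5 -131.3   76.1] [[0.4, -0.3], [-0.5, 0.1]]
h2 [ 594.7 -182.6   76. ] [[-0.2, 0.2], [0.3, -0.0]]
W [ 526.3 -293.8   33.7] [[-0.2, 0.2], [0.3, -0.1]]
w [ 485.7 -414.4   30. ] [[0.1, -0.1], [-0.2, 0.0]]
blk [ 506.2 -355.4  109. ] [[0.3, -0.2], [-0.4, 0.1]]
dishLl [666.4 101. ] [631.7  32.2] [658.7  92. ] [624.3  24.4]
rack tops [array([ 579.2, -273.3]), array([ 511.5, -462.9]), array([ 433.7, -435.4]), array([ 501. , -245.7])]
wells [ 526.7 -294.3] [ 525.5 -293.6] [ 485.1 -412.9] [ 481.8 -416. ]
cover [array([ 690.3, -109. ]), array([ 618.1, -250.7]), array([ 525., -204.]), array([607.7, -64.7])]
dish [array([742. , 117.4]), array([670. , -34.2]), array([558.,  18.]), array([648.4, 176.2])]
dropper base [513.5 -15.4] red base [ 353.6 -310.5]
```

```bash
cat >> h.py <<'E'
def plan(x,y,z,yaw=None):
    """tool-axis shift to world TCP (x,y,z), and the rotation vector (tool axes) to follow it: tool y at yaw deg, z down"""
    from scipy.spatial.transform import Rotation as Ro
    s=robot.get_state(); w,a,b,c=s["orientation"]; R=Ro.from_quat([a,b,c,w]).as_matrix()
    d=np.array([x,y,z])-s["tool_pos"]
    v=np.radians(yaw) if yaw is not None else np.arctan2(R[1,1],R[0,1])
    yy=np.array([np.cos(v),np.sin(v),0]); zz=np.array([0,0,-1.]); D=np.c_[np.cross(yy,zz),yy,zz]
    r=Ro.from_matrix(R.T@D).as_rotvec()
    print("yaw now",np.degrees(np.arctan2(R[1,1],R[0,1])).round(1),"shift before turn",(R.T@d).round(1),"turn",r.round(3),"shift after turn",(D.T@d).round(1),"dist",np.linalg.norm(d).round())
E
python3 - <<'E'
from h import *
img=cv2.imread("pics/top0.png"); hsv=cv2.cvtColor(img,cv2.COLOR_BGR2HSV)
T=P("top")
for n,lo,hi in(("lemon",(22,150,90),(34,255,255)),("lime",(38,120,50),(65,255,255))):
    m=cv2.inRange(hsv,lo,hi); m[:210]=0; m[275:]=0
    k,l,st,ce=cv2.connectedComponentsWithStats(m); i=1+np.argmax(st[1:,4])
    c=max(cv2.findContours((l==i).astype('u1'),0,1)[0],key=len); e=cv2.minAreaRect(c); q=cv2.fitEllipse(c)
    t=np.radians(q[2]); print(n,ce[i],q)
    d=np.array([-np.sin(t),np.cos(t)])*10; o=np.array(q[0])
    A=plane(T,o-d,25);B=plane(T,o+d,25);print("centre",plane(T,o,25),"long axis yaw",np.degrees(np.arctan2(*(B-A)[::-1]))%180)
plan(570,-100,300,-20)
E
```

```text
lemon [258.41541353 222.48308271] ((258.41552734375, 222.43695068359375), (22.330869674682617, 28.74772071838379), 103.35935974121094)
centre [ 467.58319801 -100.46363819] long axis yaw 75.01591040117941
lime [305.24193548 250.96505376] ((305.2598571777344, 250.95880126953125), (19.708587646484375, 22.304000854492188), 163.50347900390625)
centre [ 399.51287309 -205.53393203] long axis yaw 14.514817779773947
yaw now 77.1 shift before turn [-577.9 -644.6    4.2] turn [-1.000e-03  1.000e-03  1.694e+00] shift after turn [-568.6  652.8    3.1] dist 866.0
```

The manual's scale: shifts go in shares of 1000 mm and turns go in shares of pi rad. Converting my numbers, -29 mm / 1000 = -0.029, -26 mm / 1000 = -0.026.

```bash
python3 nudge.py '[{"xyz":[-0.026,-0.029,0]},{"xyz":[-0.026,-0.029,0]},{"xyz":[-0.026,-0.029,0]},{"xyz":[-0.026,-0.029,0]},{"xyz":[-0.026,-0.029,0]},{"xyz":[-0.026,-0.029,0]},{"xyz":[-0.026,-0.029,0]},{"xyz":[-0.026,-0.029,0]},{"xyz":[-0.026,-0.029,0]},{"xyz":[-0.026,-0.029,0]}]'
python3 nudge.py '[{"xyz":[-0.026,-0.029,0]},{"xyz":[-0.026,-0.029,0]},{"xyz":[-0.026,-0.029,0]},{"xyz":[-0.026,-0.029,0]},{"xyz":[-0.026,-0.029,0]},{"xyz":[-0.026,-0.029,0]},{"xyz":[-0.026,-0.029,0]},{"xyz":[-0.026,-0.029,0]},{"xyz":[-0.026,-0.029,0]},{"xyz":[-0.026,-0.029,0]}]'
python3 nudge.py '[{"xyz":[-0.026,-0.029,0]},{"xyz":[-0.026,-0.029,0]},{"r":[0,0,0.0385]},{"r":[0,0,0.0385]},{"r":[0,0,0.0385]},{"r":[0,0,0.0385]},{"r":[0,0,0.0385]},{"r":[0,0,0.0385]},{"r":[0,0,0.0385]},{"r":[0,0,0.0385]}]'
python3 nudge.py '[{"r":[0,0,0.0385]},{"r":[0,0,0.0385]},{"r":[0,0,0.0385]},{"r":[0,0,0.0385]},{"r":[0,0,0.0385]},{"r":[0,0,0.0385]},{},{}]'
python3 - <<'E'
from h import *
s=robot.get_state(); np.save("w1.npy",Pw(s)); print(s["joint_pos"].round(2)); cv2.imwrite("pics/w1.png",robot.capture("wrist")); plan(570,-100,300,-20)
E
```

```text
time: 0.93
tool_pos: [340.0, 315.1, 303.8]
orientation: [-0.0, 0.113, 0.994, -0.0]
ft_force: [0.3, 1.3, -0.1]
finger_gap: 85.1
finger_force: 0.0
time: 1.77
tool_pos: [528.5, -25.7, 303.8]
orientation: [-0.0, 0.113, 0.994, 0.0]
ft_force: [0.1, 0.3, 1.4]
finger_gap: 85.7
finger_force: 0.0
time: 2.6
tool_pos: [565.6, -91.9, 303.6]
orientation: [-0.0, 0.565, 0.825, -0.0]
ft_force: [-0.2, -1.1, 0.1]
finger_gap: 85.2
finger_force: 0.0
time: 3.27
tool_pos: [565.7, -91.7, 303.5]
orientation: [-0.0, 0.818, 0.575, -0.0]
ft_force: [0.5, 0.2, -0.3]
finger_gap: 85.4
finger_force: 0.0
[-0.38  0.51  0.72  1.73 -0.38  1.04  0.13]
yaw now -19.7 shift before turn [-6.3  6.8  3.6] turn [-0.     0.     0.005] shift after turn [-6.2  6.9  3.6] dist 10.0
```

View pics/w1.png

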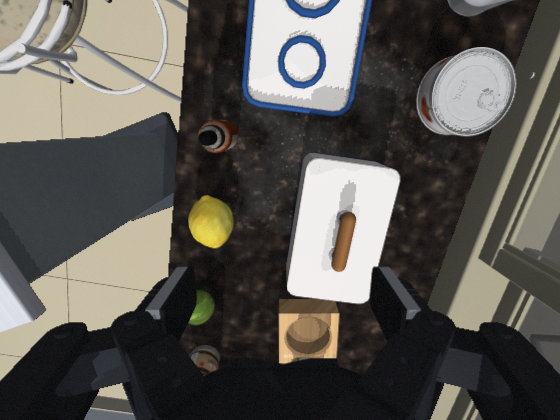

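Run:
```python
from h import *
W=np.load("w1.npy");T=P("top");S=P("scene")
o=dict(l=((176,148),(155,119),(303,62)),bulb=((210,255),(90,88),(208,137)),lemon=((329,325),(142,249),(211,221)),h1=((357,133),(316,106),(347,215)),h2=((421,165),(350,146),(339,267)),W=((550,250),(434,306),(308,336)))
for k,(a,b,c) in o.items():
    a=(a[0]/2.65+134.7,a[1]/2.65+99.7);b=(b[0]/3+204.7,b[1]/3+129.7)
    X,e=tri([(T,a),(S,b),(W,c)]);print(k,X.round(1),e)
print("cover top",[plane(W,c,62).round(1) for c in((308,155),(399,170),(369,303),(289,294))])
print("rack edge", [plane(W,c,34).round(1) for c in((279,302),(338,302))])
print("dish", [plane(W,c,15).round(1) for c in((246,101),(351,114))])
plan(364,-302,200,-18)
```

```text
l [633.6  33.    3.8] [[0.2, -0.0], [-0.0, -0.0], [-0.5, -0.7]]
bulb [521.6  -9.4  94.7] [[0.1, -0.0], [0.2, 0.0], [-1.2, -0.8]]
lemon [ 467.9 -101.2   25.1] [[-0.1, -0.1], [-0.1, 0.1], [0.2, 0.5]]
h1 [ 623.8 -131.4   76.5] [[0.4, -0.0], [-0.6, 0.1], [1.5, -0.1]]
h2 [ 595.1 -183.2   76.6] [[0.1, -0.1], [0.6, -0.3], [-2.5, -1.4]]
W [ 527.  -294.    33.4] [[-0.2, -0.1], [0.6, -0.1], [-1.4, -0.2]]
cover top [array([604.1, -60.4]), array([ 688.8, -107.3]), array([ 617.8, -251.9]), array([ 531.3, -207.7])]
rack edge [array([ 509.7, -231.2]), array([ 582.5, -257.3])]
dish [array([559.3,  14.6]), array([666.9, -38.9])]
yaw now -19.7 shift before turn [-265.9 -118.8  103.8] turn [-0.001  0.    -0.03 ] shift after turn [-262.2 -126.9  103.6] dist 309.0
```

Converted, -34 mm / 1000 = -0.034, -33 mm / 1000 = -0.033.

```bash
python3 nudge.py '[{"xyz":[-0.033,-0.015,0.01]},{"xyz":[-0.033,-0.015,0.01]},{"xyz":[-0.033,-0.015,0.01]},{"xyz":[-0.033,-0.015,0.01]},{"xyz":[-0.033,-0.015,0.01]},{"xyz":[-0.033,-0.015,0.01]},{"xyz":[-0.034,-0.015,0.01]},{"xyz":[-0.034,-0.014,0.01]},{},{}]' 85 40
python3 - <<'E'
from h import *
s=robot.get_state(); np.save("w2.npy",Pw(s)); cv2.imwrite("pics/w2.png",robot.capture("wrist")); plan(364,-302,139,-19.5)
E
```

```text
time: 4.15
tool_pos: [361.0, -303.0, 223.9]
orientation: [-0.0, 0.82, 0.573, -0.0]
ft_force: [0.6, 0.1, 0.6]
finger_gap: 84.9
finger_force: 0.0
yaw now -20.0 shift before turn [ 0.3  1.5 85. ] turn [ 0.    -0.    -0.009] shift after turn [ 0.3  1.5 85. ] dist 85.0
```

View pics/w2.png

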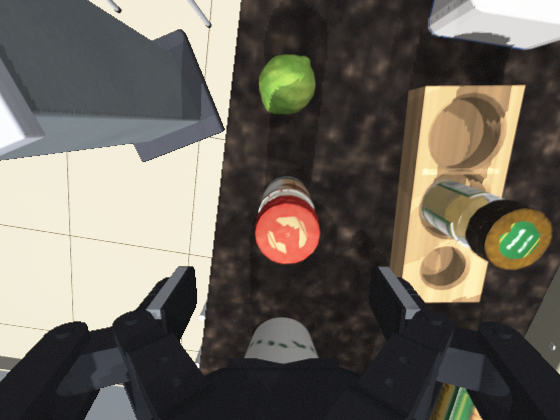

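```bash
python3 - <<'E'
from h import *
W=np.load("w2.npy");T=P("top");S=P("scene")
print("cap",plane(W,(288,230),106),"lime",plane(W,(287,84),24))
for n,a,b,c in(("W",(550,250),(434,306),(468,131)),("w",(690,294),(586,430),(446,265)),("blk",(643,260),(526,259),(519,236)),("red",(585,442),(296,357),(288,230)),("lime",(453,402),(198,370),(287,84))):
    a=(a[0]/2.65+134.7,a[1]/2.65+99.7);b=(b[0]/3+204.7,b[1]/3+129.7)
    X,e=tri([(T,a),(S,b),(W,c)]);print(n,X.round(1),e)
print("rack",[plane(W,c,34).round(1) for c in((411,88),(526,85),(391,299),(480,303))])
E
python3 nudge.py '[{"xyz":[0,0,0.02]},{"xyz":[0,0.001,0.025]},{"xyz":[0,0,0.02]},{"xyz":[0,0,0.02]},{},{}]'
python3 nudge.py '[{},{},{},{},{},{},{},{}]' 20 40
```

```text
cap [ 365.75295776 -299.22466574] lime [ 400.22597664 -205.31827455]
W [ 527.4 -293.5   34. ] [[-0.4, -0.3], [0.5, -0.5], [-3.3, 1.6]]
w [ 487.2 -414.2   29.4] [[-0.1, -0.7], [-0.0, -0.3], [-3.1, 1.7]]
blk [ 506.9 -355.2  109.2] [[0.2, -0.5], [-0.3, -0.3], [-2.6, 1.2]]
red [ 364.8 -301.5  105.2] [[-0.4, -0.4], [-0.2, 0.2], [-0.2, 3.1]]
lime [ 399.4 -206.3   21.6] [[-0.1, -0.4], [-0.3, -0.1], [-0.6, 2.0]]
rack [array([ 492.8, -243.7]), array([ 580.3, -273.5]), array([ 429.8, -428.6]), array([ 512.5, -463.8])]
time: 4.7
tool_pos: [364.6, -300.6, 138.7]
orientation: [-0.001, 0.818, 0.575, -0.0]
ft_force: [-0.6, -1.3, 0.4]
finger_gap: 85.2
finger_force: 0.0
time: 5.37
tool_pos: [364.4, -301.8, 140.0]
orientation: [0.001, 0.819, 0.574, 0.001]
ft_force: [-0.8, 1.3, 8.9]
finger_gap: 43.6
finger_force: 39.4
```

Converted, -30 mm / 1000 = -0.03, -25 mm / 1000 = -0.025.

```bash
python3 nudge.py '[{"xyz":[0,0,-0.02]},{"xyz":[0,0,-0.03]},{"xyz":[0,0,-0.025]},{}]'
python3 - <<'E'
from h import *
plan(526.5,-295,210,-19)
E
```

```text
time: 5.7
tool_pos: [364.9, -303.0, 218.0]
orientation: [0.003, 0.819, 0.573, 0.001]
ft_force: [0.6, 0.2, -0.4]
finger_gap: 43.4
finger_force: 41.0
yaw now -20.0 shift before turn [ 62.9 149.1   8.8] turn [ 0.006  0.001 -0.018] shift after turn [ 60.2 150.2   8. ] dist 162.0
```

Converted, 30 mm / 1000 = 0.03, 29 mm / 1000 = 0.029, -0.018 rad / 3.1416 = -0.0057.

```bash
python3 nudge.py '[{"xyz":[0.012,0.03,0]},{"xyz":[0.013,0.03,0]},{"xyz":[0.012,0.03,0]},{"xyz":[0.013,0.03,0]},{"xyz":[0.013,0.029,0]},{"r":[0,0,-0.0057]},{}]'
python3 - <<'E'
from h import *
plan(526.5,-295,165,-19)
s=robot.get_state(); np.save("w3.npy",Pw(s)); cv2.imwrite("pics/w3.png",robot.capture("wrist"))
t=robot.capture("top")[130:290,270:430];sc=robot.capture("scene")[180:340,260:460]
cv2.imwrite("pics/ts3.png",np.hstack([cv2.resize(t,(400,400),interpolation=2),cv2.resize(sc,(400,400),interpolation=2)]))
E
```

```text
time: 6.28
tool_pos: [526.9, -292.4, 213.2]
orientation: [-0.0, 0.813, 0.583, -0.0]
ft_force: [-0.6, -0.5, -0.4]
finger_gap: 43.4
finger_force: 41.1
yaw now -18.7 shift before turn [-2.6  0.4 48.2] turn [-0.     0.     0.005] shift after turn [-2.6  0.5 48.2] dist 48.0
```

View pics/w3.png

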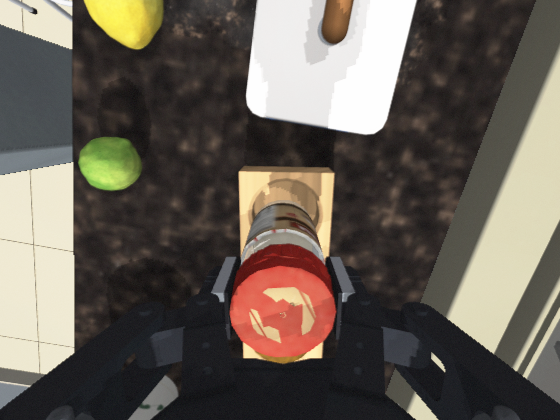

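Converted, 20 mm / 1000 = 0.02, 15 mm / 1000 = 0.015.

```bash
python3 nudge.py '[{"xyz":[-0.002,0.0005,0.02]},{"xyz":[0,0,0.015]},{"xyz":[0,0,0.012]},{"xyz":[0,0,0.008]},{"xyz":[0,0,0.006]},{"xyz":[0,0,0.003]},{},{}]'
```

```text
time: 7.1
tool_pos: [525.4, -295.6, 150.3]
orientation: [0.0, 0.814, 0.581, 0.0]
ft_force: [-0.4, 0.5, -0.8]
finger_gap: 43.6
finger_force: 41.2
```

Converted, 1 mm / 1000 = 0.001.

```bash
python3 nudge.py '[{"xyz":[0,0,0.001]},{"xyz":[0,0,0.001]},{},{}]'; python3 nudge.py '[{},{},{},{},{},{}]' 80; python3 nudge.py '[{"xyz":[0,0,-0.015]},{"xyz":[0,0,-0.025]},{"xyz":[0,0,-0.025]},{"xyz":[0,0,-0.03]},{},{}]'
python3 - <<'E'
from h import *
plan(520.5,-9,250,-19.5)
E
```

```text
time: 7.43
tool_pos: [525.4, -295.4, 148.1]
orientation: [0.0, 0.814, 0.581, 0.0]
ft_force: [0.1, -0.5, -0.6]
finger_gap: 43.8
finger_force: 41.2
time: 7.93
tool_pos: [525.3, -295.4, 147.9]
orientation: [0.0, 0.814, 0.581, -0.0]
ft_force: [0.6, -0.5, -0.4]
finger_gap: 79.9
finger_force: 0.0
time: 8.43
tool_pos: [525.8, -295.9, 244.5]
orientation: [0.001, 0.814, 0.581, 0.001]
ft_force: [0.2, -0.1, -0.9]
finger_gap: 79.9
finger_force: 0.0
yaw now -19.0 shift before turn [269.6 -98.2  -5.9] turn [0.003 0.    0.009] shift after turn [ 268.7 -100.8   -5.5] dist 287.0
```

Converted, 34 mm / 1000 = 0.034, 32 mm / 1000 = 0.032.

```bash
python3 nudge.py '[{"xyz":[0.034,-0.012,0]},{"xyz":[0.034,-0.012,0]},{"xyz":[0.034,-0.012,0]},{"xyz":[0.034,-0.013,0]},{"xyz":[0.034,-0.012,0]},{"xyz":[0.034,-0.012,0]},{"xyz":[0.034,-0.013,0]},{"xyz":[0.032,-0.012,0]},{},{}]' 70
python3 - <<'E'
from h import *
s=robot.get_state();W=Pw(s); w=robot.capture("wrist"); t=robot.capture("scene"); cv2.imwrite("pics/w4.png",np.hstack([cv2.resize(w,(400,300)),cv2.resize(t[150:330,205:445],(400,300),interpolation=2)])); np.save("w4.npy",W)
for p in((521,-9,102),(521,-9,0),(630,33,8)): q=W@np.r_[p,1]; print(q[:2]/q[2]*[400/560,300/420])
plan(521,-9,111,-19.5)
E
```

```text
time: 9.27
tool_pos: [519.9, -5.5, 241.8]
orientation: [-0.001, 0.812, 0.583, -0.001]
ft_force: [-0.1, -1.2, -0.6]
finger_gap: 70.0
finger_force: 0.0
[204.65993408 164.45024666]
[203.98016886 141.30714675]
[269.7833491   89.60190135]
yaw now -19.0 shift before turn [  0.2   1.1 131.4] turn [-0.001  0.001  0.009] shift after turn [1.000e-01 1.000e+00 1.314e+02] dist 131.0
```

View pics/w4.png

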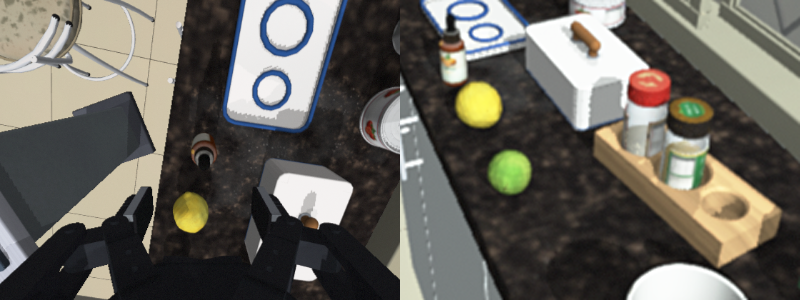

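```bash
python3 - <<'E'
from h import *
W=np.load("w4.npy");T=P("top");S=P("scene")
for n,a,b,c in(("L",(99,112),(122,78),(287*1.4,28*1.4)),("l",(176,148),(155,119),(271*1.4,90*1.4))):
    a=(a[0]/2.65+134.7,a[1]/2.65+99.7);b=(b[0]/3+204.7,b[1]/3+129.7)
    print(n,tri([(T,a),(W,c)]),tri([(S,b),(W,c)]))
E
python3 nudge.py '[{"xyz":[0,0,0.03]},{"xyz":[0,0.001,0.03]},{"xyz":[0,0,0.03]},{"xyz":[0,0,0.02]},{"xyz":[0,0,0.011]},{"xyz":[0,0,0.009]},{},{}]'
python3 nudge.py '[{},{},{},{},{},{},{},{}]' 15 30
```

```text
L (array([662.93635726,  97.9896748 ,  22.16363714]), [[0.2, 0.2], [0.7, -1.1]]) (array([667.87988587, 100.08005342,   5.75089542]), [[0.2, -0.1], [-1.3, -0.6]])
l (array([631.36572917,  32.25801597,  10.58733492]), [[0.0, 0.2], [0.7, -0.3]]) (array([632.27703872,  31.70320372,   4.82777656]), [[0.0, -0.0], [-0.1, -0.0]])
time: 10.03
tool_pos: [521.6, -9.3, 113.3]
orientation: [0.0, 0.814, 0.58, 0.0]
ft_force: [0.4, 0.1, 0.6]
finger_gap: 70.0
finger_force: 0.0
time: 10.7
tool_pos: [521.7, -8.4, 113.8]
orientation: [0.0, 0.814, 0.581, 0.001]
ft_force: [-1.1, 1.5, 7.0]
finger_gap: 31.1
finger_force: 29.1
```

Converted, -35 mm / 1000 = -0.035, -30 mm / 1000 = -0.03.

```bash
python3 nudge.py '[{"xyz":[0,0,-0.02]},{"xyz":[0,0,-0.03]},{"xyz":[0,0,-0.035]},{"xyz":[0,0,-0.035]},{"xyz":[0,0,-0.03]},{}]'
python3 - <<'E'
from h import *
plan(486.8,-412.5,264,-19)
E
```

```text
time: 11.2
tool_pos: [523.3, -9.3, 268.4]
orientation: [0.002, 0.814, 0.581, 0.004]
ft_force: [0.9, 0.7, -1.2]
finger_gap: 31.0
finger_force: 30.6
yaw now -19.0 shift before turn [-393.1   96.7    3.8] turn [ 0.008 -0.003  0.   ] shift after turn [-393.1   96.8    4.4] dist 405.0
```

```bash
python3 nudge.py '[{"xyz":[-0.035,0.009,0]},{"xyz":[-0.036,0.009,0]},{"xyz":[-0.036,0.009,0]},{"xyz":[-0.036,0.009,0]},{"xyz":[-0.036,0.009,0]},{"xyz":[-0.036,0.009,0]},{"xyz":[-0.036,0.009,0]},{"xyz":[-0.036,0.009,0]},{"xyz":[-0.036,0.009,0]},{"xyz":[-0.036,0.008,0]}]';python3 nudge.py '[{"xyz":[-0.034,0.008,0]},{},{}]'
python3 - <<'E'
from h import *
plan(486.8,-412.5,150,-19)
s=robot.get_state(); cv2.imwrite("pics/w5.png",robot.capture("wrist")[150:,150:420])
E
```

```text
time: 12.03
tool_pos: [488.5, -378.5, 262.7]
orientation: [-0.0, 0.814, 0.581, 0.0]
ft_force: [1.1, 0.4, -0.7]
finger_gap: 30.9
finger_force: 30.5
time: 12.28
tool_pos: [483.8, -414.1, 262.6]
orientation: [0.0, 0.815, 0.579, -0.001]
ft_force: [0.7, 0.7, -1.6]
finger_gap: 30.9
finger_force: 30.5
yaw now -19.2 shift before turn [  2.6   2.4 112.6] turn [-0.     0.001 -0.003] shift after turn [  2.5   2.3 112.6] dist 113.0
```

View pics/w5.png

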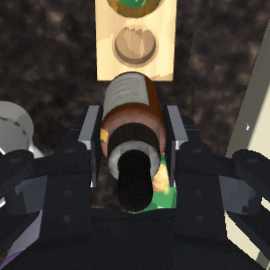

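Converted, 30 mm / 1000 = 0.03, 2.5 mm / 1000 = 0.0025.

```bash
python3 nudge.py '[{"xyz":[0.0025,0.0023,0.025]},{"xyz":[0,0,0.03]},{"xyz":[0,0,0.025]},{"xyz":[0,0,0.015]},{"xyz":[0,0,0.01]},{"xyz":[0,0,0.005]},{},{}]'
python3 - <<'E'
from h import *
plan(486.8,-412.5,122,-19)
W=Pw(robot.get_state()); cv2.imwrite("pics/w6.png",robot.capture("wrist")[150:,150:420])
t=robot.capture("scene"); cv2.imwrite("pics/s6.png",cv2.resize(t[180:340,330:490],(560,560),interpolation=2))
E
```

```text
time: 13.0
tool_pos: [488.8, -410.0, 153.7]
orientation: [0.0, 0.814, 0.581, 0.0]
ft_force: [0.6, -0.5, -0.7]
finger_gap: 30.9
finger_force: 30.5
yaw now -18.9 shift before turn [-3.  -1.1 31.7] turn [0.001 0.    0.001] shift after turn [-3.  -1.1 31.7] dist 32.0
```

View pics/s6.png

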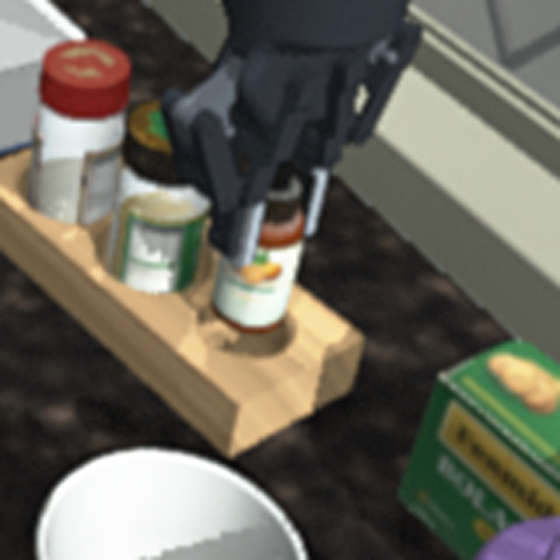

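Converted, 6 mm / 1000 = 0.006, 5 mm / 1000 = 0.005.

```bash
python3 nudge.py '[{"xyz":[-0.0025,-0.001,0.006]},{"xyz":[0,0,0.005]},{"xyz":[0,0,0.005]},{"xyz":[0,0,0.005]},{"xyz":[0,0,0.005]},{"xyz":[0,0,0.003]},{},{}]'
```

```text
time: 13.77
tool_pos: [486.5, -412.2, 123.7]
orientation: [-0.0, 0.814, 0.581, -0.0]
ft_force: [0.1, -0.9, -1.1]
finger_gap: 30.9
finger_force: 30.5
```

Converted, 1 mm / 1000 = 0.001.

```bash
python3 nudge.py '[{"xyz":[0,0,0.001]},{"xyz":[0,0,0.001]},{}]'; python3 nudge.py '[{},{},{},{},{},{}]' 60; python3 nudge.py '[{"xyz":[0,0,-0.015]},{"xyz":[0,0,-0.03]},{"xyz":[0,0,-0.04]},{"xyz":[0,0,-0.04]},{"xyz":[0,0,-0.02]},{},{}]'
python3 - <<'E'
from h import *
plan(468,-101,240,-15)
E
```

```text
time: 14.02
tool_pos: [486.7, -412.3, 122.1]
orientation: [0.0, 0.814, 0.581, 0.0]
ft_force: [0.0, 0.3, -0.8]
finger_gap: 30.9
finger_force: 30.5
time: 14.52
tool_pos: [486.6, -412.2, 121.9]
orientation: [0.0, 0.814, 0.581, 0.0]
ft_force: [-0.4, -1.3, 0.6]
finger_gap: 59.8
finger_force: 0.0
time: 15.1
tool_pos: [486.8, -412.4, 268.3]
orientation: [0.001, 0.814, 0.581, 0.001]
ft_force: [-0.0, 0.9, -0.1]
finger_gap: 59.7
finger_force: 0.0
yaw now -19.0 shift before turn [ 288.4 -119.    27.8] turn [ 0.003  0.001 -0.069] shift after turn [295.9 -98.8  28.3] dist 313.0
```

Converted, 36 mm / 1000 = 0.036, -15 mm / 1000 = -0.015, -0.069 rad / 3.1416 = -0.022.

```bash
python3 nudge.py '[{"xyz":[0.036,-0.015,0.003]},{"xyz":[0.036,-0.015,0.003]},{"xyz":[0.036,-0.015,0.003]},{"xyz":[0.036,-0.015,0.003]},{"xyz":[0.036,-0.015,0.004]},{"xyz":[0.036,-0.015,0.004]},{"xyz":[0.036,-0.015,0.004]},{"xyz":[0.036,-0.014,0.004]},{"r":[0,0,-0.022]},{}]' 82
python3 - <<'E'
from h import *
s=robot.get_state();W=Pw(s); w=robot.capture("wrist"); t=robot.capture("scene"); cv2.imwrite("pics/w7.png",np.hstack([cv2.resize(w,(400,300)),cv2.resize(t[150:330,205:445],(400,300),interpolation=2)]))
hsv=cv2.cvtColor(w,cv2.COLOR_BGR2HSV)
m=cv2.inRange(hsv,(22,120,70),(34,255,255)); k,l,st,ce=cv2.connectedComponentsWithStats(m)
i=1+np.argmax(st[1:,4]); print(st[i],ce[i],plane(W,ce[i],26)); plan(468,-101,83,-15)
E
```

```text
time: 15.93
tool_pos: [467.0, -97.6, 237.5]
orientation: [-0.001, 0.791, 0.612, -0.001]
ft_force: [0.1, -1.0, -0.5]
finger_gap: 82.0
finger_force: 0.0
[ 259  172   55   68 2837] [286.16602044 205.76524498] [ 468.31423238 -101.39585764]
yaw now -15.1 shift before turn [  0.4   0.9 155.3] turn [-0.001  0.001 -0.001] shift after turn [  0.3   0.7 155.3] dist 155.0
```

View pics/w7.png

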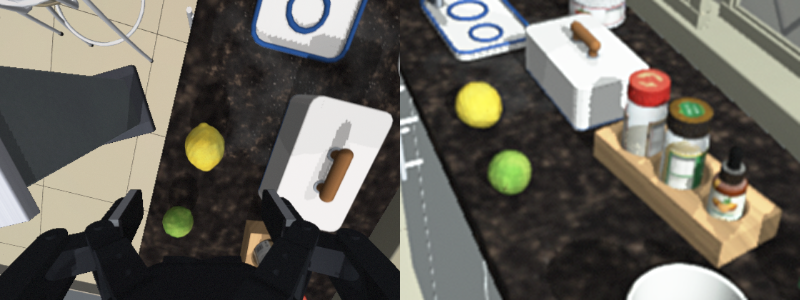

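Converted, 35 mm / 1000 = 0.035, 25 mm / 1000 = 0.025.

```bash
python3 nudge.py '[{"xyz":[0.0003,0.0008,0.035]},{"xyz":[0,0,0.035]},{"xyz":[0,0,0.035]},{"xyz":[0,0,0.025]},{"xyz":[0,0,0.015]},{"xyz":[0,0,0.008]},{},{}]'
python3 nudge.py '[{},{},{},{},{},{},{}]' 35 25
python3 nudge.py '[{"xyz":[0,0,-0.015]},{"xyz":[0,0,-0.025]},{"xyz":[0,0,-0.03]},{"xyz":[0,0,-0.03]},{"xyz":[0,0,-0.02]},{}]';  python3 - <<'E'
from h import *
plan(667,101,200,-27)
E
```

```text
time: 16.7
tool_pos: [468.3, -102.2, 86.0]
orientation: [0.0, 0.794, 0.608, -0.0]
ft_force: [0.3, 0.2, 0.3]
finger_gap: 81.7
finger_force: 0.0
time: 17.28
tool_pos: [468.9, -101.1, 87.1]
orientation: [0.001, 0.793, 0.609, 0.001]
ft_force: [-1.4, 0.1, 8.8]
finger_gap: 51.7
finger_force: 24.5
time: 17.78
tool_pos: [469.9, -101.5, 209.9]
orientation: [0.002, 0.793, 0.609, 0.002]
ft_force: [0.6, -0.5, -0.9]
finger_gap: 51.5
finger_force: 26.7
yaw now -15.0 shift before turn [246.6 137.9  11.1] turn [ 0.006 -0.002  0.209] shift after turn [269.9  83.7   9.9] dist 283.0
```

Converted, 31 mm / 1000 = 0.031, 30 mm / 1000 = 0.03, 0.105 rad / 3.1416 = 0.0334.

```bash
python3 nudge.py '[{"xyz":[0.031,0.017,0]},{"xyz":[0.031,0.017,0]},{"xyz":[0.031,0.017,0]},{"xyz":[0.031,0.017,0]},{"xyz":[0.031,0.017,0]},{"xyz":[0.031,0.017,0]},{"xyz":[0.031,0.018,0]},{"xyz":[0.03,0.018,0]},{"r":[0,0,0.0334]},{"r":[0,0,0.0334]}]'; python3 nudge.py '[{},{}]'
python3 - <<'E'
from h import *
s=robot.get_state();W=Pw(s);np.save("w8.npy",W); w=robot.capture("wrist"); cv2.imwrite("pics/w8.png",w)
for p in((651,70.6,0),(666.4,101,11),(631.7,32.2,11)): q=W@np.r_[p,1]; print((q[:2]/q[2]).round())
c=np.array([651,70.6]);v=np.radians(-26.8);ex=np.array([np.cos(v),np.sin(v)]);ey=np.array([-np.sin(v),np.cos(v)])
for a,b in((1,1),(1,-1),(-1,-1),(-1,1)):
    q=W@np.r_[c+a*63.5*ex+b*95.5*ey,15,1];print("corner",(q[:2]/q[2]).round())
    w=cv2.circle(w,tuple(int(i) for i in q[:2]/q[2]),3,(0,0,255),1)
for z,p,r in((12,(666.4,101),26),(11,(631.7,32.2),20)):
    for t in np.arange(0,6.28,.4):
        q=W@np.r_[p+r*np.cos(t)*ex+r*np.sin(t)*ey,z,1]; w=cv2.circle(w,tuple(int(i) for i in q[:2]/q[2]),1,(0,0,255),-1)
cv2.imwrite("pics/w8.png",w)
plan(666.5,101,130,-27)
E
```

```text
time: 18.62
tool_pos: [666.4, 104.5, 204.8]
orientation: [-0.0, 0.853, 0.522, 0.0]
ft_force: [0.5, -1.8, -0.6]
finger_gap: 51.4
finger_force: 26.7
time: 18.78
tool_pos: [665.3, 101.9, 205.4]
orientation: [0.0, 0.852, 0.524, -0.0]
ft_force: [-0.1, -0.6, -0.4]
finger_gap: 51.3
finger_force: 26.7
[284. 237.]
[285. 207.]
[285. 282.]
corner [359. 139.]
corner [346. 329.]
corner [223. 329.]
corner [210. 139.]
yaw now -26.9 shift before turn [-0.   1.3 75.7] turn [-0.     0.     0.002] shift after turn [-0.1  1.3 75.7] dist 76.0
```

View pics/w8.png

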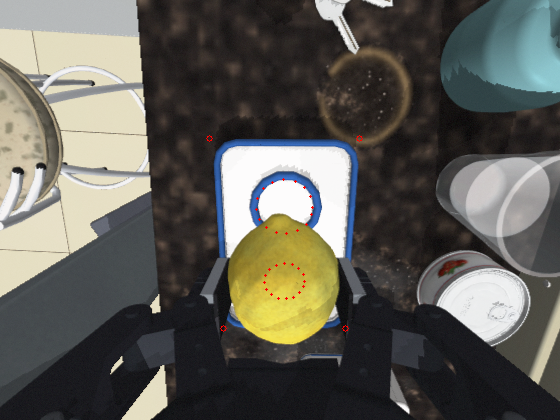

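The manual's scale: shifts go in shares of 1000 mm and turns go in shares of pi rad. Converting my numbers, 30 mm / 1000 = 0.03, 20 mm / 1000 = 0.02.

```bash
python3 nudge.py '[{"xyz":[0,0.002,0.03]},{"xyz":[0,0,0.03]},{"xyz":[0,0,0.02]},{"xyz":[0,0,0.012]},{"xyz":[0,0,0.008]},{"xyz":[0,0,0.005]},{},{}]'
python3 - <<'E'
from h import *
plan(666.5,101,92,-27)
E
```

```text
time: 19.5
tool_pos: [668.0, 100.7, 101.8]
orientation: [0.0, 0.853, 0.522, 0.001]
ft_force: [-0.1, -0.2, -0.5]
finger_gap: 51.6
finger_force: 26.7
yaw now -27.0 shift before turn [-0.4 -1.5  9.8] turn [ 0.001 -0.001 -0.   ] shift after turn [-0.4 -1.5  9.8] dist 10.0
```

Converted, 4 mm / 1000 = 0.004, 3 mm / 1000 = 0.003.

```bash
python3 nudge.py '[{"xyz":[0,-0.0005,0.004]},{"xyz":[0,0,0.003]},{"xyz":[0,0,0.001]},{"xyz":[0,0,0.001]},{},{}]'
```

```text
time: 20.0
tool_pos: [667.2, 101.4, 93.2]
orientation: [-0.0, 0.853, 0.522, 0.001]
ft_force: [-3.5, 0.6, 9.6]
finger_gap: 51.4
finger_force: 27.5
```

Converted, -35 mm / 1000 = -0.035, -30 mm / 1000 = -0.03.

```bash
python3 nudge.py '[{},{},{},{}]' 66; python3 nudge.py '[{"xyz":[0,0,-0.01]},{"xyz":[0,0,-0.03]},{"xyz":[0,0,-0.035]},{"xyz":[0,0,-0.035]},{"xyz":[0,0,-0.03]},{},{}]'
python3 - <<'E'
from h import *
plan(399.5,-206,200,-75)
E
```

```text
time: 20.33
tool_pos: [667.1, 101.1, 91.8]
orientation: [0.0, 0.853, 0.522, -0.0]
ft_force: [0.0, 0.6, 0.7]
finger_gap: 66.0
finger_force: 0.0
time: 20.92
tool_pos: [667.8, 100.9, 234.6]
orientation: [0.001, 0.853, 0.522, 0.002]
ft_force: [-0.2, 0.5, -0.2]
finger_gap: 65.6
finger_force: 0.0
yaw now -27.0 shift before turn [-395.4  -99.6   33.3] turn [ 0.002 -0.004  0.837] shift after turn [-338.6  226.9   34.6] dist 409.0
```

Converted, -36 mm / 1000 = -0.036, -9 mm / 1000 = -0.009.

```bash
python3 nudge.py '[{"xyz":[-0.036,-0.009,0.003]},{"xyz":[-0.036,-0.009,0.003]},{"xyz":[-0.036,-0.009,0.003]},{"xyz":[-0.036,-0.009,0.003]},{"xyz":[-0.036,-0.009,0.003]},{"xyz":[-0.036,-0.009,0.003]},{"xyz":[-0.036,-0.009,0.003]},{"xyz":[-0.036,-0.009,0.003]},{"xyz":[-0.036,-0.009,0.003]},{"xyz":[-0.036,-0.009,0.003]}]' 75;  python3 nudge.py '[{"xyz":[-0.035,-0.009,0.003]},{"r":[0,0,0.0382]},{"r":[0,0,0.0382]},{"r":[0,0,0.0382]},{"r":[0,0,0.0382]},{"r":[0,0,0.0382]},{"r":[0,0,0.0382]},{"r":[0,0,0.0382]},{},{}]'
python3 - <<'E'
from h import *
s=robot.get_state();W=Pw(s); w=robot.capture("wrist"); t=robot.capture("scene"); cv2.imwrite("pics/w9.png",np.hstack([cv2.resize(w,(400,300)),cv2.resize(t[120:240,195:355],(400,300),interpolation=2)]))
hsv=cv2.cvtColor(w,cv2.COLOR_BGR2HSV)
m=cv2.inRange(hsv,(36,100,40),(68,255,255)); k,l,st,ce=cv2.connectedComponentsWithStats(m)
i=1+np.argmax(st[1:,4]); print(s["joint_pos"].round(2),st[i],ce[i],plane(W,ce[i],23)); plan(399.5,-206,80,-75)
c=max(cv2.findContours((l==i).astype('u1'),0,1)[0],key=len);print(cv2.fitEllipse(c))
E
```

```text
time: 21.75
tool_pos: [421.4, -179.2, 201.2]
orientation: [-0.001, 0.853, 0.522, -0.001]
ft_force: [0.2, -1.2, -0.3]
finger_gap: 74.9
finger_force: 0.0
time: 22.58
tool_pos: [398.9, -205.4, 198.3]
orientation: [0.0, 0.991, 0.131, -0.001]
ft_force: [-0.2, -0.0, 0.0]
finger_gap: 74.9
finger_force: 0.0
[-0.25  0.58  0.96  2.17 -0.71  0.75 -0.13] [ 256  184   55   58 2414] [283.03686827 212.74523612] [ 399.08574332 -206.12247809]
yaw now -75.0 shift before turn [  0.4   0.6 118.6] turn [-0.     0.001  0.001] shift after turn [  0.3   0.6 118.6] dist 119.0
((283.13092041015625, 212.74044799804688), (53.01879119873047, 56.564151763916016), 175.97879028320312)
```

View pics/w9.png

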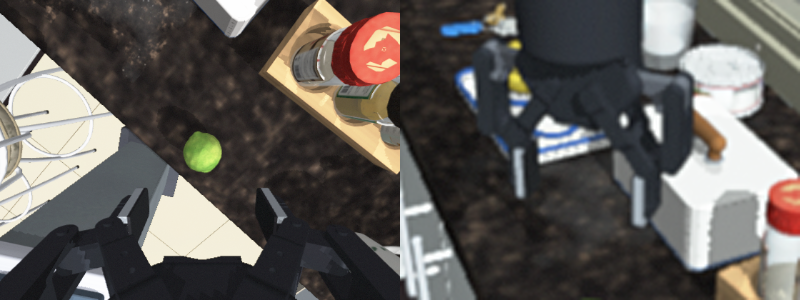

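Converted, 30 mm / 1000 = 0.03, 25 mm / 1000 = 0.025.

```bash
python3 nudge.py '[{"xyz":[0.0003,0.0005,0.03]},{"xyz":[0,0,0.03]},{"xyz":[0,0,0.025]},{"xyz":[0,0,0.015]},{"xyz":[0,0,0.01]},{"xyz":[0,0,0.007]},{},{}]'
python3 nudge.py '[{},{},{},{},{},{},{}]' 30 25
python3 nudge.py '[{"xyz":[0,0,-0.015]},{"xyz":[0,0,-0.025]},{"xyz":[0,0,-0.035]},{"xyz":[0,0,-0.035]},{"xyz":[0,0,-0.03]},{}]';  python3 - <<'E'
from h import *
plan(632,32.5,220,-27)
E
```

```text
time: 23.35
tool_pos: [399.5, -206.2, 82.0]
orientation: [-0.0, 0.992, 0.13, -0.0]
ft_force: [-0.8, 0.5, -0.3]
finger_gap: 75.2
finger_force: 0.0
time: 23.93
tool_pos: [400.0, -206.1, 82.6]
orientation: [0.0, 0.992, 0.129, 0.001]
ft_force: [-1.5, 1.5, 7.6]
finger_gap: 43.6
finger_force: 24.3
time: 24.43
tool_pos: [400.8, -207.4, 226.4]
orientation: [0.002, 0.992, 0.129, 0.003]
ft_force: [0.5, -1.7, -1.1]
finger_gap: 43.4
finger_force: 25.8
yaw now -75.2 shift before turn [ 284.9 -172.7    7.2] turn [ 0.006 -0.003 -0.841] shift after turn [318.7  97.1   6.4] dist 333.0
```

Converted, 32 mm / 1000 = 0.032, 31 mm / 1000 = 0.031, -0.12 rad / 3.1416 = -0.0382.

```bash
python3 nudge.py '[{"xyz":[0.032,-0.019,0]},{"xyz":[0.032,-0.019,0]},{"xyz":[0.032,-0.019,0]},{"xyz":[0.032,-0.019,0]},{"xyz":[0.032,-0.019,0]},{"xyz":[0.032,-0.019,0]},{"xyz":[0.031,-0.019,0]},{"xyz":[0.031,-0.02,0]},{"xyz":[0.031,-0.02,0]},{"r":[0,0,-0.0382]}]';  python3 nudge.py '[{"r":[0,0,-0.0382]},{"r":[0,0,-0.0382]},{"r":[0,0,-0.0382]},{"r":[0,0,-0.0382]},{"r":[0,0,-0.0382]},{"r":[0,0,-0.0382]},{},{}]'
python3 - <<'E'
from h import *
s=robot.get_state();W=Pw(s); w=robot.capture("wrist")
c=np.array([651,70.6]);v=np.radians(-26.8);ex=np.array([np.cos(v),np.sin(v)]);ey=np.array([-np.sin(v),np.cos(v)])
for z,p,r in((12,(666.4,101),26),(11,(631.7,32.2),20)):
    for t in np.arange(0,6.28,.4):
        q=W@np.r_[p+r*np.cos(t)*ex+r*np.sin(t)*ey,z,1]; w=cv2.circle(w,tuple(int(i) for i in q[:2]/q[2]),1,(0,0,255),-1)
cv2.imwrite("pics/w10.png",w)
plan(632,32.3,110,-27)
E
```

```text
time: 25.27
tool_pos: [634.7, 42.5, 219.7]
orientation: [-0.001, 0.981, 0.192, 0.0]
ft_force: [-0.9, 0.9, -1.4]
finger_gap: 43.2
finger_force: 25.8
time: 25.93
tool_pos: [630.7, 34.2, 221.8]
orientation: [-0.0, 0.854, 0.521, 0.0]
ft_force: [-0.6, -0.4, 0.6]
finger_gap: 43.3
finger_force: 25.8
yaw now -27.3 shift before turn [ -1.2   2.  111.8] turn [-0.    -0.    -0.005] shift after turn [ -1.1   2.  111.8] dist 112.0
```

View pics/w10.png

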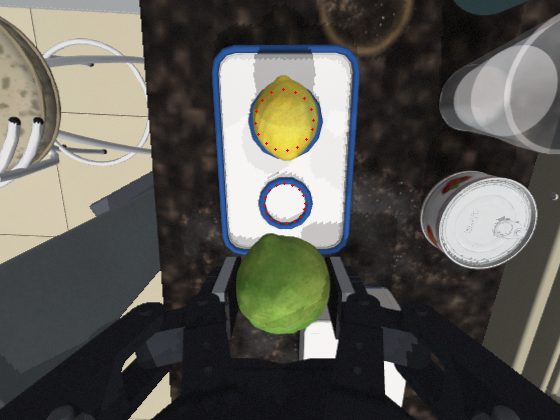

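I've now viewed 14 pictures, the maximum: this last one shows the lemon seated in its ring at (285,120), with the small ring at (286,202) matching my prediction. I'll check the rest numerically.

Converted, 35 mm / 1000 = 0.035, 25 mm / 1000 = 0.025.

```bash
python3 nudge.py '[{"xyz":[-0.001,0.002,0.035]},{"xyz":[0,0,0.035]},{"xyz":[0,0,0.025]},{"xyz":[0,0,0.015]},{"xyz":[0,0,0.01]},{"xyz":[0,0,0.005]},{},{}]'
python3 - <<'E'
from h import *
plan(632,32.3,88,-27)
E
```

```text
time: 26.65
tool_pos: [632.7, 32.1, 97.6]
orientation: [0.0, 0.853, 0.522, 0.0]
ft_force: [0.2, -0.0, -0.7]
finger_gap: 43.0
finger_force: 25.8
yaw now -27.1 shift before turn [-0.2 -0.7  9.6] turn [ 0.001 -0.    -0.002] shift after turn [-0.2 -0.7  9.6] dist 10.0
```

Converted, 4 mm / 1000 = 0.004, 3 mm / 1000 = 0.003.

```bash
python3 nudge.py '[{"xyz":[0,0,0.004]},{"xyz":[0,0,0.003]},{"xyz":[0,0,0.001]},{"xyz":[0,0,0.001]},{},{}]'
```

```text
time: 27.15
tool_pos: [632.3, 32.3, 88.7]
orientation: [-0.0, 0.853, 0.522, 0.0]
ft_force: [-1.6, 0.6, 6.4]
finger_gap: 43.0
finger_force: 26.2
```

Converted, -35 mm / 1000 = -0.035, -30 mm / 1000 = -0.03.

```bash
python3 nudge.py '[{},{},{},{}]' 60; python3 nudge.py '[{"xyz":[0,0,-0.01]},{"xyz":[0,0,-0.03]},{"xyz":[0,0,-0.035]},{"xyz":[0,0,-0.035]},{"xyz":[0,0,-0.03]},{},{}]'
python3 - <<'E'
from h import *
plan(609.5,-157,230,-28)
E
```

```text
time: 27.48
tool_pos: [632.3, 32.3, 87.9]
orientation: [0.0, 0.853, 0.522, 0.0]
ft_force: [-0.2, 0.7, -0.3]
finger_gap: 60.1
finger_force: 0.0
time: 28.07
tool_pos: [633.0, 32.0, 230.4]
orientation: [0.001, 0.853, 0.522, 0.002]
ft_force: [-0.5, 0.0, 0.0]
finger_gap: 60.1
finger_force: 0.0
yaw now -27.0 shift before turn [-179.    65.     0.2] turn [ 0.003 -0.002  0.017] shift after turn [-177.9   68.     0.4] dist 190.0
```

Converted, -36 mm / 1000 = -0.036, -35 mm / 1000 = -0.035, 0.017 rad / 3.1416 = 0.0054.

```bash
python3 nudge.py '[{"xyz":[-0.036,0.013,0]},{"xyz":[-0.036,0.013,0]},{"xyz":[-0.036,0.013,0]},{"xyz":[-0.036,0.013,0]},{"xyz":[-0.035,0.013,0]},{"r":[0,0,0.0054]},{},{}]' 50
cat > seg.py <<'E'
from h import *
def blob(im,lo,hi,box=None):
    m=cv2.inRange(cv2.cvtColor(im,cv2.COLOR_BGR2HSV),lo,hi)
    if box: k=np.zeros_like(m);x,y,X,Y=box;k[y:Y,x:X]=1;m*=k
    k,l,st,ce=cv2.connectedComponentsWithStats(m); i=1+np.argmax(st[1:,4])
    c=max(cv2.findContours((l==i).astype('u1'),0,1)[0],key=len)
    return st[i],ce[i],cv2.minAreaRect(c),c
def info(p,r,z):
    b=cv2.boxPoints(r); w=np.array([plane(p,q,z) for q in b]); e=[w[1]-w[0],w[2]-w[1]]; e=max(e,key=np.linalg.norm)
    return w.mean(0).round(1),"len",[np.linalg.norm(w[1]-w[0]).round(),np.linalg.norm(w[2]-w[1]).round()],"yaw of long",(np.degrees(np.arctan2(e[1],e[0]))%180).round(1)
BR=((3,90,30),(18,255,220));YE=((22,120,70),(34,255,255));GR=((36,100,40),(68,255,255));WH=((0,0,190),(179,40,255))
E
python3 - <<'E'
from seg import *
s=robot.get_state();W=Pw(s);w=robot.capture("wrist");t=robot.capture("top")
cv2.imwrite("pics/w11.png",w);cv2.imwrite("pics/t11.png",t);np.save("w11.npy",W)
T=P("top")
b=blob(w,*BR,(150,80,420,330));print("handle W",b[0],b[1],info(W,b[2],79))
a=cv2.imread("pics/top0.png");b2=blob(a,*BR,(255,140,310,175));print("handle T",b2[0],b2[1],info(T,b2[2],79)); print(tri([(W,b[1]),(T,b2[1])]))
c=blob(a,*WH,(235,110,330,200));print("covertop T",c[0],info(T,c[2],62))
c=blob(w,*WH,(150,80,480,420));print("covertop W",c[0],info(W,c[2],62))
for n,C,z in(("lemon",YE,33),("lime",GR,30)):
    r=blob(w,*C); r2=blob(t,*C,(130,110,235,190)); print(n,r[0],plane(W,r[1],z).round(1),r2[0],plane(T,r2[1],z).round(1))
plan(609.5,-157,140,-27)
E
```

```text
time: 28.73
tool_pos: [608.5, -156.3, 227.0]
orientation: [-0.001, 0.857, 0.515, -0.0]
ft_force: [1.0, 0.8, 0.5]
finger_gap: 49.9
finger_force: 0.0
handle W [ 235  304   79   26 1727] [275.03647944 316.23740591] (array([ 561.6, -227.1]), 'len', [np.float64(66.0), np.float64(25.0)], 'yaw of long', np.float64(152.0))
handle T [269 148  26  16 147] [281.48979592 155.40136054] (array([ 609.7, -156.7]), 'len', [np.float64(12.0), np.float64(62.0)], 'yaw of long', np.float64(62.7))
(array([ 590.64315235, -158.57774089,  174.87881517]), [[-22.4, -8.2], [2.1, -2.2]])
covertop T [ 241  124   82   69 3043] (array([ 609.9, -156.8]), 'len', [np.float64(103.0), np.float64(168.0)], 'yaw of long', np.float64(61.9))
covertop W [  220   113   131   190 19678] (array([ 609.6, -156.9]), 'len', [np.float64(97.0), np.float64(163.0)], 'yaw of long', np.float64(65.7))Traceback (most recent call last):
  File "<stdin>", line 10, in <module>
  File "seg.py", line 5, in blob
    k,l,st,ce=cv2.connectedComponentsWithStats(m); i=1+np.argmax(st[1:,4])
                                                       ~~~~~~~~~^^^^^^^^^^
    return _wrapfunc(a, 'argmax', axis=axis, out=out, **kwds)
    return bound(*args, **kwds)
ValueError: attempt to get argmax of an empty sequence
```

Run:
```python
from seg import *
W=np.load("w11.npy");w=cv2.imread("pics/w11.png");t=cv2.imread("pics/t11.png");T=P("top")
b=blob(w,*BR,(225,130,345,295));print("handle W",b[0],b[1],info(W,b[2],79),cv2.fitEllipse(b[3]))
c=blob(w,*WH,(150,80,480,420));q=cv2.convexHull(c[3]);print(c[2])
m=np.zeros(w.shape[:2],'u1');cv2.fillPoly(m,[q],1)
for y in range(120,300,20): x=np.flatnonzero(m[y]); print(y,x[[0,-1]] if len(x) else 0,end=' ')
print()
for n,C,z in(("lemon",YE,33),("lime",GR,30)):
    try:
        r2=blob(t,*C,(130,110,235,190)); print(n,r2[0],plane(T,r2[1],z).round(1))
        r=blob(w,*C); print(r[0],plane(W,r[1],z).round(1))
    except Exception as e: print(e)
plan(609.7,-156.8,140,-27)
```

```text
handle W [ 276  181   20   84 1559] [285.44579859 221.70173188] (array([ 609.4, -157.9]), 'len', [np.float64(14.0), np.float64(68.0)], 'yaw of long', np.float64(62.6)) ((285.4452819824219, 220.71910095214844), (20.48334312438965, 99.312744140625), 0.0665532797574997)
((285.0, 207.5), (189.0, 130.0), 90.0)
120 [222 348] 140 [220 350] 160 [221 349] 180 [222 348] 200 [224 346] 220 [225 345] 240 [226 344] 260 [228 342] 280 [232 336] 
attempt to get argmax of an empty sequence
attempt to get argmax of an empty sequence
yaw now -27.9 shift before turn [-1.3  1.6 87.1] turn [-0.001 -0.    -0.015] shift after turn [-1.3  1.5 87.1] dist 87.0
```

```bash
python3 - <<'E'
from seg import *
s=robot.capture("scene");S=P("scene")
for n,C,z in(("lemon",YE,33),("lime",GR,30)):
    r=blob(s,*C,(205,120,300,200)); print(n,r[0],plane(S,r[1],z).round(1))
E
python3 nudge.py '[{"xyz":[-0.001,0.0013,0.025]},{"xyz":[0,0,0.025]},{"xyz":[0,0,0.02]},{"xyz":[0,0,0.011]},{"xyz":[0,0,0.006]},{},{}]'
python3 nudge.py '[{},{},{},{},{},{},{}]' 5 60
```

```text
lemon [234 136  21  21 348] [668.5 104.7]
lime [247 152  18  18 246] [629.4  30.6]
time: 29.47
tool_pos: [609.8, -158.1, 141.5]
orientation: [0.0, 0.857, 0.515, 0.0]
ft_force: [0.2, -0.9, 0.0]
finger_gap: 49.7
finger_force: 0.0
time: 30.05
tool_pos: [609.8, -158.3, 141.9]
orientation: [0.0, 0.857, 0.515, 0.001]
ft_force: [-1.3, 0.1, 4.5]
finger_gap: 13.5
finger_force: 58.4
```

Converted, -30 mm / 1000 = -0.03, -20 mm / 1000 = -0.02.

```bash
python3 nudge.py '[{"xyz":[0,0,-0.01]},{"xyz":[0,0,-0.02]},{"xyz":[0,0,-0.03]},{"xyz":[0,0,-0.03]},{"xyz":[0,0,-0.02]},{},{}]' - 80
python3 - <<'E'
from h import *
plan(651,70.6,250,-26.9)
plan(651,70.6,250,-25.9)
E
```

```text
time: 30.63
tool_pos: [609.6, -158.3, 252.2]
orientation: [0.001, 0.857, 0.515, 0.001]
ft_force: [-0.5, -0.0, -2.8]
finger_gap: 13.2
finger_force: 78.5
yaw now -28.0 shift before turn [221.5 -71.    2.3] turn [ 0.002 -0.001 -0.019] shift after turn [222.8 -66.6   2.2] dist 233.0
yaw now -28.0 shift before turn [221.5 -71.    2.3] turn [ 0.002 -0.001 -0.037] shift after turn [224.  -62.7   2.2] dist 233.0
```

Converted, 37 mm / 1000 = 0.037, 36 mm / 1000 = 0.036, -0.019 rad / 3.1416 = -0.006.

```bash
python3 nudge.py '[{"xyz":[0.036,-0.012,0]},{"xyz":[0.037,-0.012,0]},{"xyz":[0.037,-0.012,0]},{"xyz":[0.037,-0.012,0]},{"xyz":[0.037,-0.012,0]},{"xyz":[0.036,-0.011,0]},{"r":[0,0,-0.006]},{},{},{}]'
python3 - <<'E'
from seg import *
T=P("top");a=cv2.imread("pics/top0.png");BL=((100,110,50),(125,255,255))
b=blob(a,*BL,(135,105,235,190));print(b[0],info(T,b[2],13))
# wrist pics (pure ones are annotated lightly): w8, w10
W=np.load("w8.npy");b=blob(cv2.imread("pics/w8.png"),*BL,(190,120,380,345));print(b[0],b[2],info(W,b[2],15))
# predicted model of outer rim in top
c=np.array([651,70.6]);v=np.radians(-26.9);ex=np.array([np.cos(v),np.sin(v)]);ey=np.array([-np.sin(v),np.cos(v)])
from scipy.optimize import least_squares
h=blob(a,*BL,(135,105,235,190));m=cv2.minAreaRect(h[3]);print(m)
for z in(15,):
  for sx,sy in((1,0),(-1,0),(0,1),(0,-1)):
    q=T@np.r_[c+sx*63.5*ex+sy*95.5*ey,z,1];q=q[:2]/q[2]; print("side",sx,sy,q.round(1),"signed dist px to contour",round(cv2.pointPolygonTest(cv2.convexHull(h[3]),tuple(map(float,q)),True),2))
plan(651,70.6,190,-26.9)
E
```

```text
time: 31.47
tool_pos: [649.6, 67.8, 250.3]
orientation: [0.0, 0.853, 0.522, -0.001]
ft_force: [-1.3, -0.1, -1.8]
finger_gap: 12.8
finger_force: 78.4
[139 111  91  76 607] (array([651.8,  71.8]), 'len', [np.float64(133.0), np.float64(200.0)], 'yaw of long', np.float64(62.1))
[ 214  139  144  123 2321] ((285.5, 200.0), (122.0, 143.0), 90.0) (array([669. , 104.5]), 'len', [np.float64(121.0), np.float64(114.0)], 'yaw of long', np.float64(153.1))
((184.35687255859375, 147.76394653320312), (82.23755645751953, 54.99773406982422), 25.866357803344727)
side 1 0 [196.5 124.1] signed dist px to contour 0.88
side -1 0 [172.4 171.4] signed dist px to contour 0.96
side 0 1 [148.7 130.9] signed dist px to contour 1.15
side 0 -1 [220.7 164.5] signed dist px to contour 0.9
yaw now -27.1 shift before turn [ 3.2  0.1 60.3] turn [-0.001  0.001 -0.003] shift after turn [ 3.1  0.  60.3] dist 60.0
```

Converted, 25 mm / 1000 = 0.025, 20 mm / 1000 = 0.02.

```bash
python3 nudge.py '[{"xyz":[0.002,0.0003,0.015]},{"xyz":[0,0,0.025]},{"xyz":[0,0,0.02]},{"xyz":[0,0,0.012]},{"xyz":[0,0,0.008]},{},{}]'
python3 - <<'E'
from seg import *
plan(651,70.6,148,-26.9)
T=P("top");S=P("scene");t=robot.capture("top");s=robot.capture("scene");cv2.imwrite("pics/t12.png",t);cv2.imwrite("pics/s12.png",s)
BL=((100,110,50),(125,255,255))
a0=blob(cv2.imread("pics/top0.png"),*BL,(135,105,235,190));b=blob(t,*BL,(135,105,235,190));print(a0[0],b[0])
c=blob(t,*WH,(140,100,240,195));print("white",c[0],info(T,c[2],62+20))
E
```

```text
time: 32.05
tool_pos: [651.5, 70.3, 171.4]
orientation: [0.0, 0.853, 0.523, 0.0]
ft_force: [0.6, 0.2, -2.8]
finger_gap: 13.1
finger_force: 78.6
yaw now -27.0 shift before turn [ 0.1 -0.6 23.4] turn [ 0.     0.    -0.002] shift after turn [ 0.1 -0.6 23.4] dist 23.0
[139 111  91  76 607] [139 136  92  51 336]
white [ 143  118   84   65 2442] (array([636.,  52.]), 'len', [np.float64(118.0), np.float64(163.0)], 'yaw of long', np.float64(62.3))
```

Converted, 8 mm / 1000 = 0.008, 6 mm / 1000 = 0.006.

```bash
python3 nudge.py '[{"xyz":[-0.0008,-0.0004,0.008]},{"xyz":[0,0,0.006]},{"xyz":[0,0,0.004]},{"xyz":[0,0,0.002]},{"xyz":[0,0,0.001]},{},{}]'
```

```text
time: 32.73
tool_pos: [650.7, 70.4, 150.0]
orientation: [0.0, 0.852, 0.523, 0.0]
ft_force: [1.3, -0.1, -2.6]
finger_gap: 12.7
finger_force: 78.6
```

Converted, 0.8 mm / 1000 = 0.0008.

```bash
for i in 1 2 3; do python3 nudge.py '[{"xyz":[0,0,0.0008]},{}]' | egrep 'tool_pos|ft_f|gap'; done
```

```text
tool_pos: [650.6, 70.5, 149.2]
ft_force: [-0.1, 0.4, -2.6]
finger_gap: 13.1
tool_pos: [650.6, 70.5, 148.4]
ft_force: [0.3, 0.5, -1.8]
finger_gap: 12.7
tool_pos: [650.4, 70.6, 148.0]
ft_force: [-3.4, 0.8, 4.5]
finger_gap: 12.8
```

Converted, -38 mm / 1000 = -0.038, -35 mm / 1000 = -0.035.

```bash
python3 nudge.py '[{},{},{},{},{}]' 50; python3 nudge.py '[{"xyz":[0,0,-0.015]},{"xyz":[0,0,-0.03]},{"xyz":[0,0,-0.035]},{"xyz":[0,0,-0.035]},{"xyz":[-0.038,0,0]},{"xyz":[-0.038,0,0]},{"xyz":[-0.038,0,0]},{"xyz":[-0.038,0,0]},{"xyz":[-0.038,0,0]},{}]'; python3 nudge.py '[{"xyz":[-0.038,0,0]},{"xyz":[-0.038,0,0]},{},{}]'
python3 - <<'E'
from seg import *
T=P("top");t=robot.capture("top");S=P("scene");s=robot.capture("scene");cv2.imwrite("pics/t13.png",t);cv2.imwrite("pics/s13.png",s)
b=blob(t,*BR,(150,100,230,180));print("handle",b[0],info(T,b[2],85))
# grey profile lines across dish in plate frame from top image: find blue rim and white spans
BL=((100,110,50),(125,255,255));r=blob(t,*BL,(130,105,240,195));print("blue",r[0],info(T,r[2],13))
for n,C,p in(("red cap",((0,150,80),(6,255,255)),(300,150,420,260)),("red cap sc",((0,150,80),(6,255,255)),(330,180,440,300))):
    im=t if "sc" not in n else s
    x=blob(im,*C,p);print(n,x[0],plane(T if im is t else S,x[1],112).round(1))
hs=S@np.r_[651,70.6,85,1];print("scene handle pred",hs[:2]/hs[2]); x=blob(s,*BR,(230,110,300,175));print(x[0],x[1],tri([(T,b[1]),(S,x[1])]))
E
```

```text
time: 33.65
tool_pos: [650.7, 70.4, 147.5]
orientation: [0.0, 0.852, 0.523, 0.0]
ft_force: [0.2, 0.2, 0.7]
finger_gap: 49.7
finger_force: 0.0
time: 34.48
tool_pos: [560.5, -107.0, 263.9]
orientation: [0.001, 0.855, 0.519, -0.001]
ft_force: [0.1, -1.5, 0.7]
finger_gap: 50.1
finger_force: 0.0
time: 34.82
tool_pos: [529.0, -169.0, 263.1]
orientation: [0.0, 0.854, 0.521, 0.0]
ft_force: [0.5, 0.5, -0.4]
finger_gap: 49.6
finger_force: 0.0
handle [164 133  25  13 124] (array([651.4,  74.5]), 'len', [np.float64(11.0), np.float64(58.0)], 'yaw of long', np.float64(61.5))
blue [139 151  21  15  57] (array([626.5, 156.9]), 'len', [np.float64(11.0), np.float64(59.0)], 'yaw of long', np.float64(53.3))
red cap [338 181  21  19 186] [ 521.4 -293.1]
red cap sc [341 191  27  23 404] [ 509.4 -304.3]
scene handle pred [248.08318793 132.74796762]
[242 126  12  18  93] [247.82795699 134.64516129] (array([654.31653394,  75.7544685 ,  77.19664927]), [[0.2, -0.2], [-0.2, 0.0]])
```

Converted, 36 mm / 1000 = 0.036.

```bash
python3 nudge.py '[{"xyz":[0.036,0,0]},{"xyz":[0.036,0,0]},{"xyz":[0.036,0,0]},{"xyz":[0.036,0,0]},{"xyz":[0.036,0,0]},{},{},{}]'
python3 - <<'E'
from seg import *
s=robot.get_state();W=Pw(s);w=robot.capture("wrist");cv2.imwrite("pics/w14.png",w)
c=np.array([651,70.6]);v=np.radians(-26.9);ex=np.array([np.cos(v),np.sin(v)]);ey=np.array([-np.sin(v),np.cos(v)])
h=blob(w,*BR,(230,20,340,260));print("handle",h[0],h[1],info(W,h[2],85))
d=plane(W,h[1],85)-c;print("handle in dish frame",d@ex,d@ey)
hsv=cv2.cvtColor(w,cv2.COLOR_BGR2HSV);BL=cv2.inRange(hsv,(100,90,40),(128,255,255));N=BL.copy()
pr=lambda x,y,z:(lambda q:(q[:2]/q[2]).round().astype(int))(W@np.r_[c+x*ex+y*ey,z,1])
print("pred cover top corners",[pr(x,y,68).tolist() for x,y in((-50,82),(50,82),(50,-82),(-50,-82))],"rim outer",[pr(x,y,15).tolist() for x,y in((-63.5,95.5),(63.5,95.5),(63.5,-95.5),(-63.5,-95.5))])
g=cv2.cvtColor(w,cv2.COLOR_BGR2GRAY)
def runs(l,off):
    e=np.flatnonzero(np.diff(l.astype(int)))+1; p=np.r_[0,e]; return [(int(off+i),str(l[i])) for i in p]
lab=np.where(BL>0,'B',np.where((hsv[...,1]<45)&(hsv[...,2]>120),'W','.'))
def rle(l,off):
    o=[];k=0
    for i in range(1,len(l)+1):
        if i==len(l) or l[i]!=l[k]:
            if i-k>1:o.append(f"{l[k]}{off+k}-{off+i-1}")
            k=i
    return ' '.join(o)
for y in (100,140,180,220): print("row",y,rle(lab[y,170:400],170))
for x in (255,285,315): print("col",x,rle(lab[0:300,x],0))
E
```

```text
time: 35.58
tool_pos: [611.6, -5.1, 262.1]
orientation: [0.0, 0.852, 0.524, -0.0]
ft_force: [-0.1, 0.3, -0.3]
finger_gap: 50.3
finger_force: 0.0
handle [ 274   60   20   92 1682] [283.19262782 105.18787158] (array([650.4,  71.1]), 'len', [np.float64(14.0), np.float64(67.0)], 'yaw of long', np.float64(63.7))
handle in dish frame -0.983621067308634 1.7962724176327647
pred cover top corners [[219, -6], [351, -6], [339, 203], [230, 203]] rim outer [[215, 0], [354, 1], [342, 203], [226, 203]]
row 100 .170-221 W223-273 .274-293 W294-343 B345-348 .349-399
row 140 .170-223 W225-273 .274-292 W293-341 B342-345 .346-399
row 180 .170-225 W227-339 B340-343 .344-399
row 220 .170-399
col 255 W0-203 .204-299
col 285 W0-59 .60-151 W152-203 .204-299
col 315 W0-203 .204-299
```

```bash
python3 -c "
from workcell import robot
print(robot.hand_in())"
```

```text
the job is handed in; nothing more can be done
None
```

Handed in at about 36 s of the 134 s: both bottles stand in their wells, the lemon and lime are in their hollows, and the cover sits flat inside the rim, about 2 mm off centre by my last wrist-camera measurement.

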